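# Release the jar from the ratchet jar clamp

### The arm

A 6-joint arm with a two-finger parallel gripper is mounted at the origin on a cart in front of the work surface, level with it; the furniture and walls round the work are solid. World frame = base frame: x ahead of the robot, y to its left, z up, the work surface at z = 0. Lengths are in m, angles in rad, forces in N, time in s.
With the tool pointing down it reaches from about 0.275 to 0.725 m from the base axis. Payload 5.6 kg.
Tool frame: the origin (TCP) lies between the finger pads; the fingertips stand arm.nose_length ahead of it and the grasp point (between the pads) lies 2 mm behind it (arm.nose_length is the distance from the TCP to the fingertips, in m); z points along the fingers, y is the line along which they close (so a half turn about z gives the same grasp; the last joint's range is limited). The gripper opens to 85 mm and grips with 20 to 120 N. Pads are 22 mm wide; open, the fingers measure 114 mm over their backs; the gripper's body (76 mm by 85 mm) begins 54 mm behind the grasp point. The pads swing forward as they close: fully open they stand 13 mm farther back than shut.
Start: joints at [1.482, 0.255, 0.108, 0, -1.424, -0.285], TCP at [0.201, 0.512, 0.248] pointing down, gripper open.
Joint ranges: [-2.95, 2.95], [-1.21, 1.97], [-1.09, 1.5], [-2.87, 1.71], [-2.94, -0.07], [-3.05, 3.05]. Speed limits (rad/s): [2.57, 2.57, 3.14, 3.14, 3.14, 3.14].

### API

Orientations are given as a unit quaternion [w, x, y, z].
In Python, from bench import arm gives the robot as it stands.
- The arm moves only by the tool carry_out, never from a script. Its argument "plan" is a list of rows, each an object with "fingers": the closure, from 0 (fully open) to 1 (shut); "dp": the shift along the tool's x, y, z scaled (see below), a list of three; "turn": the turn, a rotation vector about the tool's x, y, z scaled (see below), a list of three. In form: [{"fingers": fingers, "dp": [dx, dy, dz], "turn": [wx, wy, wz]}, ...]. A call has 1 to 8 rows; each row is the pose to reach, as a shift and turn from the pose commanded when the call began, along the tool's axes at that moment; what a row does not reach only later rows make up. The controller multiplies each number of a shift by 200 mm and each number of a turn by pi/2 rad. A row lasts 1/10 s, in which the tool goes at most 50 mm and 8.59 degrees, less where a joint would pass 70% of its speed; a pose out of reach is approached as far as the arm can. A call with a number of a shift or a turn outside -1 to 1 is refused whole. A call with a gripper value outside its range is refused whole. The fingers move at their own pace and stop on an object; "force" is the grip in N (left out, the last holds). Time passes only in rows, so rows that repeat a pose let the fingers close. It gives the time, the measured TCP pose, the force, the opening and the grip force at its end, in the units of the state.
- arm.state(): the state, without advancing time (a new reading comes with each control period).
- arm.camera(name): name is "side" or "top" or "wrist"; returns the picture (384x512x3 uint8, red, green, blue); there is no depth.
- arm.camera_params(name): a dict with "camera_matrix" (3x3 intrinsics, pixels), "k1" (the pictures are not rectified: a ray, as slopes to the right and down, at radius r is drawn at 1 + k1 r^2 times it, then the intrinsics apply), "rvec" (rotation vector, rad) and "tvec" (3), from world to camera coordinates, as OpenCV has them. Camera axes: x right, y down, z forward; pixel columns grow to the right and rows downward; lengths in m; the calibration is good to about 2 mm. A picture is of the moment at which its call begins: read the wrist's pose just before it. camera_params takes no time and is no camera call; for the wrist camera it gives the pose at the moment of the call.
- arm.finish_job(): hands the job in; it is judged then, once.
The state is a dict: "clock": time; "joint_positions": joint angles; "qd": joint speeds; "effort": joint torques, N m; "tcp_pos": TCP position; "tcp_rot": TCP orientation; "ft_force": force on the tool from outside, world axes, zero at the start; "ft_torque": the same for the moment, N m; "grip_width": opening from 0.0 (shut) to 1.0 (fully open); "gripper_force": force on a finger pad.
Only numpy, scipy, OpenCV 4.12 (cv2) and the standard library are available. Lean on these libraries where they do the work, as an engineer would, in place of code of your own. Each camera call takes 0.05 s, during which the arm holds its last target. There are 200 camera calls.

### The job

The honey jar is held in the wooden jar clamp. Flip the clamp's pawl lever over to its released side, then slide the moving jaw fully back to its end stop so that the jar is free. Leave the jar standing upright in its place on the clamp and the lever flipped over.

Things in the scene. Friction and masses are not known exactly. Their poses are not given: they have to be found in the camera images.
- clamp: Jar clamp fixed to the worktop: pale wood base 80 (its x) x 320 (its y) x 18 mm. Origin: centre of its underside, z up. The jaw opens along +y. Along y in mm: fixed jaw -155..-127 (top z 74); jar; sliding jaw plate -60..-46 when shut (top z 72); behind it steel cheeks (top z 53) with the pawl lever between them, then the pull knob; low end stop at 147 (top z 48). Saw-tooth rack along the middle.
- jaw (a joint): Slide of the moving jaw (with cheeks, lever and pull knob) along the clamp's +y, m: 0 shut on the jar, 0.060 fully back at the end stop. The ratchet locks it backward while the pawl is engaged. 2 to 3 N of friction; stays where left.
- jaw_knob (a point): Centre of the thickest part of the sliding jaw's pull knob: upright, round, wooden, 25 mm across there, z 85 mm; the knob reaches from z 53 (foot, on a block 44 mm wide) to 101 mm (top). At the clamp's x 0, y 72 mm when shut. Axes as the clamp's.
- pawl (a joint): Pawl lever, rad: 0 engaged, 1.13 released. Turns on a level pin along the clamp's x at its y -10 mm (plus the slide), z 46 mm; 60 mm long. Engaged it leans 30 degrees from upright towards +y (away from the jar); released 35 degrees towards the jar (-y). Growing values swing its top towards the jar. Its heavy top holds it on either side of upright; under 2 N there flips it.
- lever_bar (a point): Centre of the dark steel crossbar on top of the pawl lever: 34 mm long (along the clamp's x), 14 mm thick. In the clamp's frame with the jaw shut: engaged y 20, z 98 mm; released y -44, z 95 mm; highest midway, z 106 mm. When engaged, 32 mm are free between it and the pull knob.
- honey_jar: Squat glass honey jar with a yellow cap, 63 mm across, 92 mm high, loose, upright on the clamp's base between the jaws, at the clamp's y -92 mm. Origin: centre of its underside (18 mm above the worktop), z up.
Not all that is in view belongs to the job. Leave any blue or red look-alike of the honey_jar alone.

How it is judged:
By the outcome, as a careful person would: the job done as asked, in the order asked, and still so for the second after the job is handed in, with the robot touching nothing.
It also fails if it takes over 40 s, if anything falls off the work surface, if the arm or the gripper's body presses on something with over 40 N, if the wrist force passes 120 N, or if a joint passes its speed limit or range.

## Working session

There is one attempt and no reset: what is moved stays moved. The work goes in short steps, Python scripts to look and compute and a tool call to move; the robot and the scene stay as the last step left them, time stands still between calls to the robot, and variables do not carry over. Pictures are saved under pics/ and viewed, at most 10 in all, crops included, and the job is handed in when it is done.

Besides the shell and the picture viewer there is one more tool, called after ">>>" in YAML: its name, and indented under it one key for each argument. carry_out: Moves the arm, as the interface text tells. Shifts and turns lie within -1 to 1; 1 stands for 200 mm of shift or pi/2 rad of turn. Its arguments: {"type":"object","properties":{"plan":{"type":"array"},"force":{"type":"number"}},"required":["plan"]}

```bash
ls; mkdir -p pics; python3 - <<'E'
from bench import arm
import cv2,json
for n in ("top","side"):
    im=arm.camera(n); cv2.imwrite(f"pics/{n}0.png",cv2.cvtColor(im,cv2.COLOR_RGB2BGR))
    print(n,arm.camera_params(n))
s=arm.state();print(s,arm.nose_length)
E
```

```text
pics
top {'camera_matrix': array([[385.4871613 ,   0.        , 247.13183   ],
       [  0.        , 385.4871613 , 186.73778518],
       [  0.        ,   0.        ,   1.        ]]), 'k1': -0.10492307965693455, 'rvec': array([ 2.16844899, -2.16010171,  0.06925402]), 'tvec': array([0.09457545, 0.49014786, 0.89677388])}
side {'camera_matrix': array([[394.01392788,   0.        , 254.8938604 ],
       [  0.        , 394.01392788, 193.98156128],
       [  0.        ,   0.        ,   1.        ]]), 'k1': -0.012909226582915823, 'rvec': array([ 2.14571638, -0.68540055,  0.36375929]), 'tvec': array([-0.36519269,  0.26497687,  0.62941641])}
{'clock': 0.1, 'joint_positions': array([ 1.48158767e+00,  2.55682001e-01,  1.07129426e-01, -4.17094355e-04,
       -1.42386012e+00, -2.84593029e-01]), 'qd': array([-0.00086804, -0.00127483,  0.00256528,  0.00078006,  0.00137122,
       -0.00093335]), 'effort': array([-2.48675962e-03, -3.87603343e+01,  2.38475722e+01,  5.37793592e+00,
       -3.77906486e-03,  1.97507056e-06]), 'tcp_pos': array([0.20063993, 0.51166571, 0.24748825]), 'tcp_rot': array([ 8.24451209e-04,  9.82578775e-01, -1.85844708e-01, -1.26463789e-04]), 'ft_force': array([ 0.10289654,  0.38034925, -0.02803242]), 'ft_torque': array([ 0.00662357, -0.00137438,  0.01841114]), 'gripper_force': 0.0, 'grip_width': 0.9968950924901869} 0.017
```

View pics/top0.png

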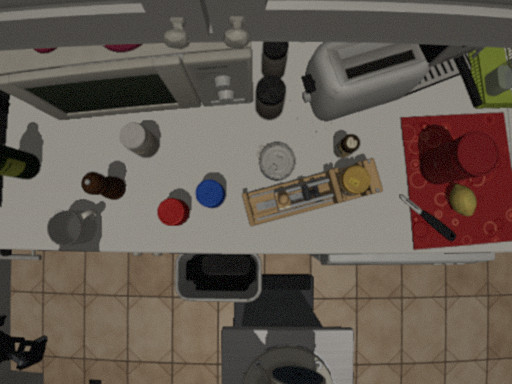

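View pics/side0.png

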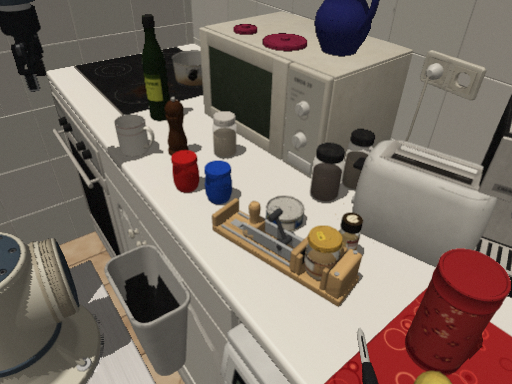

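The yellow-capped jar is at (357,179) in top and (325,240) in side. The things it could be confused with are the blue jar at (210,194) top, the red jar at (172,212) top, and the lemon at (462,200) top. By its cap colour and the clamp around it, the one at (357,179) is the right one. The knob is near (284,199) and the lever bar near (308,188). Next I'll enlarge both views.

```bash
python3 - <<'E'
import cv2
a=cv2.imread("pics/top0.png")[145:235,235:390]; b=cv2.imread("pics/side0.png")[190:305,200:370]
cv2.imwrite("pics/c_top.png",cv2.resize(cv2.convertScaleAbs(a,alpha=1.5),None,fx=5,fy=5,interpolation=cv2.INTER_CUBIC))
cv2.imwrite("pics/c_side.png",cv2.resize(cv2.convertScaleAbs(b,alpha=1.3),None,fx=4.7,fy=4.7,interpolation=cv2.INTER_CUBIC))
E
```

```text
(no output)
```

View pics/c_top.png

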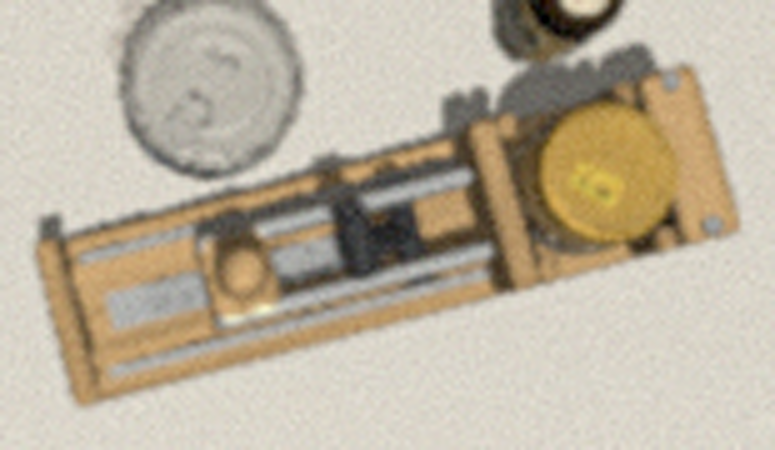

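View pics/c_side.png

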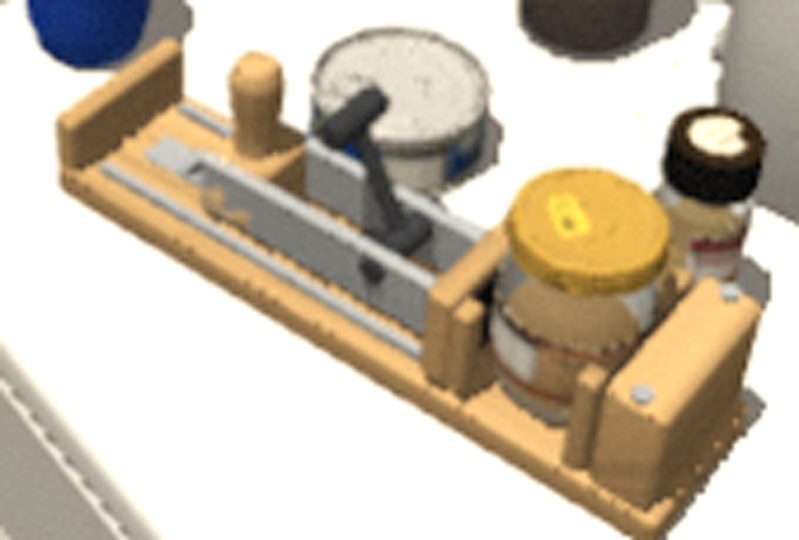

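The top crop shows the knob top at crop (243,270), the bar centre at (355,238) and the cap centre at (609,172). The side crop shows the bar at (352,117), leaning away from the jar (engaged), the knob at (257,82) and the cap at (588,225). I'll fit the clamp pose to all of these.

```bash
cat > h.py <<'E'
import numpy as np,cv2
from bench import arm
from scipy.optimize import least_squares
from scipy.spatial.transform import Rotation as R
def proj(P,c):
    return cv2.projectPoints(np.float64(P).reshape(-1,3),c["rvec"],c["tvec"],c["camera_matrix"],np.array([c["k1"],0,0,0.]))[0][:,0]
def rot(q): return R.from_quat(np.r_[q[1:],q[0]])
def w(p,P): # clamp mm -> world m
    c,s=np.cos(p[2]),np.sin(p[2]); P=np.atleast_2d(P)/1000.
    return np.c_[p[0]+c*P[:,0]-s*P[:,1],p[1]+s*P[:,0]+c*P[:,1],P[:,2]]
E
python3 - <<'E'
from h import *
T=[((0,72,101),(243,270)),((0,20,100),(355,238)),((0,-92,110),(609,172)),((40,160,48),(38,240)),((-40,160,48),(82,403)),((40,-155,74),(690,68)),((-40,-155,74),(738,222))]
S=[((0,72,85),(257,82)),((0,20,98),(352,117)),((0,-92,110),(588,225)),((-40,160,18),(62,180)),((-40,-160,18),(650,530))]
ct,cs=arm.camera_params("top"),arm.camera_params("side")
pt=np.array([t[1] for t in T])/5+[235,145]; ps=np.array([t[1] for t in S])/4.7+[200,190]
f=lambda p:np.r_[(proj(w(p,[t[0] for t in T]),ct)-pt).ravel(),(proj(w(p,[t[0] for t in S]),cs)-ps).ravel()]
r=least_squares(f,[0.4,0,0.2],loss="soft_l1");p=r.x;print(p,np.degrees(p[2]));print(f(p).reshape(-1,2).round(1))
np.save("p.npy",p);print(w(p,[(0,72,85),(0,20,98),(0,-44,95),(0,-92,110),(0,0,0)]))
s=arm.state();print(rot(s["tcp_rot"]).as_matrix().round(3))
E
```

```text
[ 0.47621987 -0.05474391  0.25862222] 14.817961803162142
[[ 0.1 -0.7]
 [ 0.7 -0.3]
 [ 0.2 -0.5]
 [-1.7 -0.4]
 [-1.8  0.5]
 [ 1.3 -1.8]
 [ 1.5  1.3]
 [-0.7  2.1]
 [-0.2  0.7]
 [-0.4 -0.9]
 [-2.4 -3.2]
 [ 0.8  0.2]]
[[ 0.45780595  0.0148616   0.085     ]
 [ 0.47110489 -0.03540905  0.098     ]
 [ 0.48747282 -0.09728061  0.095     ]
 [ 0.49974876 -0.14368429  0.11      ]
 [ 0.47621987 -0.05474391  0.        ]]
[[ 0.931 -0.365 -0.001]
 [-0.365 -0.931 -0.002]
 [ 0.     0.002 -1.   ]]
```

The fit is within about 1 px on the knob, bar and cap. My plan is to use the shut fingers as a pusher with tool x along clamp −y. I'll descend into the gap behind the bar, push it over, then push the knob back from the jar side.

```bash
cat >> h.py <<'E'
def go(*goals):
    "goals: clamp (x,y,tip z) mm, tool x along clamp -y; prints dp, turn from the present pose"
    p=np.load("p.npy");s=arm.state();M=rot(s["tcp_rot"])
    G=R.from_matrix(np.c_[[np.sin(p[2]),-np.cos(p[2]),0],[-np.cos(p[2]),-np.sin(p[2]),0],[0,0,-1]])
    d=s["tcp_pos"]-[p[0],p[1],arm.nose_length];c,q=np.cos(p[2]),np.sin(p[2])
    print("clamp tip",(1e3*np.r_[c*d[0]+q*d[1],-q*d[0]+c*d[1],d[2]]).round(1),"t",s["clock"],"F",s["ft_force"].round(1),"grip",s["grip_width"])
    for g in goals:
        t=w(p,g)[0]+[0,0,arm.nose_length]
        print(g,"dp",(M.inv().apply(t-s["tcp_pos"])/.2).round(3),"turn",((M.inv()*G).as_rotvec()/(np.pi/2)).round(3))
E
python3 -c "
from h import *
go((0,45,170))"
```

```text
clamp tip [-121.6  618.1  230.5] t 0.1 F [ 0.1  0.4 -0. ] grip 0.9968950924901869
(0, 45, 170) dp [2.184 1.951 0.306] turn [ 0.001 -0.001  0.597]
```

>>> carry_out:
  plan:
    - {"fingers": 1,"dp": [0.17,0.15,0],"turn": [0,0,0.09]}
    - {"fingers": 1,"dp": [0.33,0.3,0],"turn": [0,0,0.17]}
    - {"fingers": 1,"dp": [0.5,0.45,0],"turn": [0,0,0.26]}
    - {"fingers": 1,"dp": [0.66,0.6,0],"turn": [0,0,0.34]}
    - {"fingers": 1,"dp": [0.83,0.75,0],"turn": [0,0,0.43]}
    - {"fingers": 1,"dp": [1,0.9,0],"turn": [0,0,0.52]}
    - {"fingers": 1,"dp": [1,0.9,0],"turn": [0,0,0.6]}
    - {"fingers": 1,"dp": [1,0.9,0],"turn": [0,0,0.6]}

```text
clock: 0.9
tcp_pos: [0.3215, 0.2703, 0.2482]
tcp_rot: [0.0, 0.79, -0.613, -0.0]
ft_force: [-0.4, -0.6, -0.3]
grip_width: 0.001
gripper_force: 0.0
```

```bash
python3 -c "
from h import *
go((0,45,170))"
```

```text
clamp tip [-66.4 353.8 231.2] t 0.9 F [-0.4 -0.6 -0.3] grip 0.0010371291571441333
(0, 45, 170) dp [ 1.542 -0.344  0.306] turn [ 0.     0.    -0.005]
```

>>> carry_out:
  plan:
    - {"fingers": 1,"dp": [0.25,-0.06,0],"turn": [0,0,0]}
    - {"fingers": 1,"dp": [0.5,-0.12,0],"turn": [0,0,0]}
    - {"fingers": 1,"dp": [0.75,-0.2,0],"turn": [0,0,0]}
    - {"fingers": 1,"dp": [1,-0.3,0.1],"turn": [0,0,0]}
    - {"fingers": 1,"dp": [1,-0.344,0.2],"turn": [0,0,0]}
    - {"fingers": 1,"dp": [1,-0.344,0.3],"turn": [0,0,-0.005]}
    - {"fingers": 1,"dp": [1,-0.344,0.306],"turn": [0,0,-0.005]}

```text
clock: 1.6
tcp_pos: [0.4368, 0.0948, 0.1841]
tcp_rot: [0.003, 0.794, -0.608, -0.002]
ft_force: [0.2, -0.2, -1.0]
grip_width: -0.003
gripper_force: 0.0
```

```bash
python3 -c "
from h import *
go((0,45,170))"
```

```text
clamp tip [1.000e-01 1.547e+02 1.671e+02] t 1.6 F [ 0.2 -0.2 -1. ] grip -0.003171208085684375
(0, 45, 170) dp [ 0.548  0.004 -0.014] turn [ 0.004 -0.     0.004]
```

>>> carry_out:
  plan:
    - {"fingers": 1,"dp": [0.2,0,0],"turn": [0,0,0]}
    - {"fingers": 1,"dp": [0.4,0,0],"turn": [0,0,0]}
    - {"fingers": 1,"dp": [0.548,0,0],"turn": [0,0,0]}
    - {"fingers": 1,"dp": [0.548,0,0],"turn": [0,0,0]}
    - {"fingers": 1,"dp": [0.548,0,0],"turn": [0,0,0]}
    - {"fingers": 1,"dp": [0.548,0,0],"turn": [0,0,0]}

```text
clock: 2.2
tcp_pos: [0.4668, -0.0096, 0.1876]
tcp_rot: [-0.0, 0.794, -0.608, 0.0]
ft_force: [-0.5, -0.1, 0.0]
grip_width: 0.001
gripper_force: 0.0
```

```bash
python3 - <<'E'
from h import *
go((0,45,120),(0,45,95))
ims=[cv2.cvtColor(arm.camera(n),cv2.COLOR_RGB2BGR) for n in("side","wrist")]
a=cv2.resize(ims[0][130:310,180:370],(400,379));b=cv2.resize(ims[1],(400,300));b=cv2.copyMakeBorder(b,0,79,0,0,0)
cv2.imwrite("pics/m1.png",np.hstack([a,b]))
E
```

```text
clamp tip [  2.4  46.1 170.6] t 2.2 F [-0.5 -0.1  0. ] grip 0.0007161999666435259
(0, 45, 120) dp [0.005 0.012 0.253] turn [-0.001  0.     0.004]
(0, 45, 95) dp [0.005 0.013 0.378] turn [-0.001  0.     0.004]
```

View pics/m1.png

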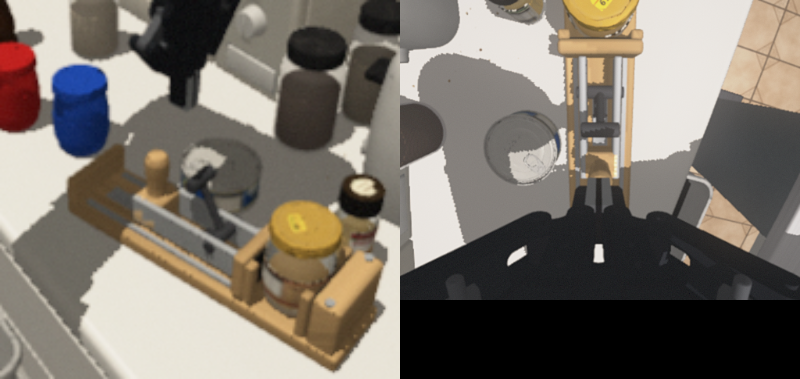

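The side view shows the shut fingers above the gap, and the wrist view shows the bar at about wrist pixel (256,166), in line with the clamp. I'll check this against the model before descending.

```bash
python3 - <<'E'
from h import *
p=np.load("p.npy");c=arm.camera_params("wrist");print(proj(w(p,[(0,20,98),(17,20,98),(-17,20,98),(0,20,105),(40,-60,72),(-40,-60,72)]),c).round(0))
im=arm.camera("wrist");cv2.imwrite("pics/w2.png",cv2.resize(cv2.cvtColor(im,cv2.COLOR_RGB2BGR)[20:260,180:340],None,fx=2.5,fy=2.5))
E
```

```text
[[257. 162.]
 [232. 162.]
 [281. 162.]
 [257. 164.]
 [201.  44.]
 [314.  45.]]
```

View pics/w2.png

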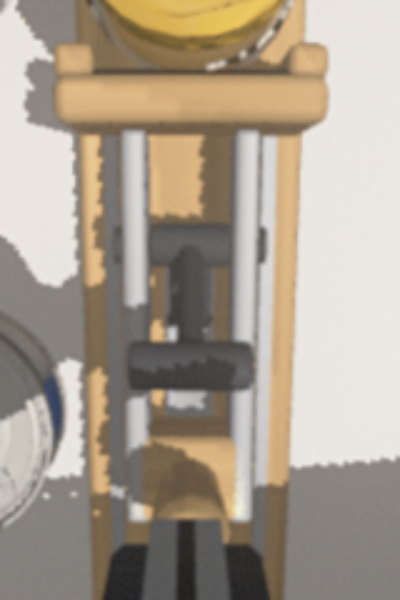

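The bar appears about 3 px below the prediction, so the clamp sits about 2 mm further along +y. I'll allow for that. The fingers are centred in the gap, so I'll descend.

>>> carry_out:
  plan:
    - {"fingers": 1,"dp": [-0.01,0.01,0.1],"turn": [0,0,0]}
    - {"fingers": 1,"dp": [-0.01,0.01,0.2],"turn": [0,0,0]}
    - {"fingers": 1,"dp": [-0.01,0.01,0.28],"turn": [0,0,0]}
    - {"fingers": 1,"dp": [-0.01,0.01,0.33],"turn": [0,0,0]}
    - {"fingers": 1,"dp": [-0.01,0.01,0.38],"turn": [0,0,0]}
    - {"fingers": 1,"dp": [-0.01,0.01,0.38],"turn": [0,0,0]}
    - {"fingers": 1,"dp": [-0.01,0.01,0.38],"turn": [0,0,0]}

```text
clock: 3.05
tcp_pos: [0.4645, -0.0091, 0.1115]
tcp_rot: [-0.0, 0.794, -0.608, 0.0]
ft_force: [0.4, -0.1, 1.0]
grip_width: -0.002
gripper_force: 0.0
```

```bash
python3 - <<'E'
from h import *
p=np.load("p.npy");p[:2]=w(p,(0,2,0))[0,:2];np.save("p.npy",p)
go((0,-5,95))
E
```

```text
clamp tip [ 0.3 45.1 94.5] t 3.05 F [ 0.4 -0.1  1. ] grip -0.0021490684930660416
(0, -5, 95) dp [ 0.25   0.003 -0.003] turn [-0.    -0.     0.003]
```

>>> carry_out:
  plan:
    - {"fingers": 1,"dp": [0.04,0,0],"turn": [0,0,0]}
    - {"fingers": 1,"dp": [0.08,0,0],"turn": [0,0,0]}
    - {"fingers": 1,"dp": [0.12,0,0],"turn": [0,0,0]}
    - {"fingers": 1,"dp": [0.16,0,0],"turn": [0,0,0]}
    - {"fingers": 1,"dp": [0.19,0,0],"turn": [0,0,0]}
    - {"fingers": 1,"dp": [0.22,0,0],"turn": [0,0,0]}
    - {"fingers": 1,"dp": [0.25,0,0],"turn": [0,0,0]}
    - {"fingers": 1,"dp": [0.25,0,0],"turn": [0,0,0]}

```text
clock: 3.85
tcp_pos: [0.4772, -0.0584, 0.1109]
tcp_rot: [0.0, 0.793, -0.609, -0.0]
ft_force: [0.7, -0.1, 0.5]
grip_width: -0.005
gripper_force: 0.0
```

```bash
python3 - <<'E'
from h import *
go((0,35,95),(0,35,75))
ims=[cv2.cvtColor(arm.camera(n),cv2.COLOR_RGB2BGR) for n in("side","wrist")]
a=cv2.resize(ims[0][130:310,180:370],(400,379));b=cv2.resize(ims[1],(400,300));b=cv2.copyMakeBorder(b,0,79,0,0,0)
cv2.imwrite("pics/m3.png",np.hstack([a,b]))
E
```

```text
clamp tip [-0.  -5.8 93.9] t 3.85 F [ 0.7 -0.1  0.5] grip -0.005003871464858176
(0, 35, 95) dp [-0.204 -0.001 -0.006] turn [ 0.    -0.     0.002]
(0, 35, 75) dp [-0.204 -0.001  0.094] turn [ 0.    -0.     0.002]
```

View pics/m3.png

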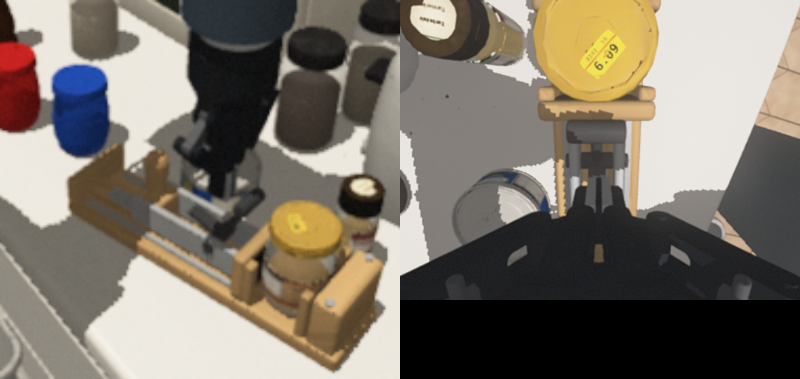

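The lever now leans toward the jar, with its bar at (240,200) in the side view and (597,131) in the wrist view. It has been released. Next I'll back off, lower, and push the knob.

>>> carry_out:
  plan:
    - {"fingers": 1,"dp": [-0.1,0,0],"turn": [0,0,0]}
    - {"fingers": 1,"dp": [-0.2,0,0],"turn": [0,0,0]}
    - {"fingers": 1,"dp": [-0.2,0,0.05],"turn": [0,0,0]}
    - {"fingers": 1,"dp": [-0.2,0,0.09],"turn": [0,0,0]}
    - {"fingers": 1,"dp": [-0.23,0,0.09],"turn": [0,0,0]}
    - {"fingers": 1,"dp": [-0.26,0,0.09],"turn": [0,0,0]}
    - {"fingers": 1,"dp": [-0.29,0,0.09],"turn": [0,0,0]}
    - {"fingers": 1,"dp": [-0.32,0,0.09],"turn": [0,0,0]}

```text
clock: 4.75
tcp_pos: [0.4604, 0.0043, 0.0931]
tcp_rot: [0.0, 0.793, -0.609, 0.0]
ft_force: [1.5, -1.2, -1.7]
grip_width: 0.002
gripper_force: 1.1
```

```bash
python3 -c "
from h import *
go((0,105,75))"
```

```text
clamp tip [-0.1 59.2 76.1] t 4.75 F [ 1.5 -1.2 -1.7] grip 0.0017898189749025939
(0, 105, 75) dp [-0.229 -0.002  0.006] turn [ 0.    -0.     0.002]
```

>>> carry_out:
  plan:
    - {"fingers": 1,"dp": [-0.04,0,0],"turn": [0,0,0]}
    - {"fingers": 1,"dp": [-0.08,0,0],"turn": [0,0,0]}
    - {"fingers": 1,"dp": [-0.12,0,0],"turn": [0,0,0]}
    - {"fingers": 1,"dp": [-0.15,0,0],"turn": [0,0,0]}
    - {"fingers": 1,"dp": [-0.18,0,0],"turn": [0,0,0]}
    - {"fingers": 1,"dp": [-0.2,0,0],"turn": [0,0,0]}
    - {"fingers": 1,"dp": [-0.22,0,0],"turn": [0,0,0]}
    - {"fingers": 1,"dp": [-0.22,0,0],"turn": [0,0,0]}

```text
clock: 5.55
tcp_pos: [0.4493, 0.0474, 0.0932]
tcp_rot: [-0.0, 0.794, -0.608, 0.0]
ft_force: [-1.0, 0.5, 0.4]
grip_width: 0.0
gripper_force: 0.0
```

>>> carry_out:
  plan:
    - {"fingers": 1,"dp": [-0.01,0,0],"turn": [0,0,0]}
    - {"fingers": 1,"dp": [-0.02,0,0],"turn": [0,0,0]}

```text
clock: 5.75
tcp_pos: [0.4484, 0.0506, 0.0933]
tcp_rot: [-0.0, 0.793, -0.609, 0.0]
ft_force: [0.8, -2.5, -0.7]
grip_width: 0.0
gripper_force: 1.0
```

```bash
python3 -c "
from h import *
go((0,109,75))"
```

```text
clamp tip [1.00e-01 1.07e+02 7.63e+01] t 5.75 F [ 0.8 -2.5 -0.7] grip 0.0004659690254958938
(0, 109, 75) dp [-0.01   0.     0.006] turn [-0.    -0.     0.002]
```

Only the friction force shows so far, so I'll keep going in 1 mm steps until the force rises at the stop.

>>> carry_out:
  plan:
    - {"fingers": 1,"dp": [-0.01,0,0],"turn": [0,0,0]}
    - {"fingers": 1,"dp": [-0.015,0,0],"turn": [0,0,0]}
    - {"fingers": 1,"dp": [-0.015,0,0],"turn": [0,0,0]}

```text
clock: 6.05
tcp_pos: [0.4479, 0.0524, 0.0933]
tcp_rot: [0.001, 0.794, -0.608, 0.001]
ft_force: [4.0, -7.5, -1.0]
grip_width: -0.003
gripper_force: 4.2
```

>>> carry_out:
  plan:
    - {"fingers": 1,"dp": [-0.005,0,0],"turn": [0,0,0]}
    - {"fingers": 1,"dp": [-0.01,0,0],"turn": [0,0,0]}

```text
clock: 6.25
tcp_pos: [0.4478, 0.0526, 0.0934]
tcp_rot: [0.002, 0.794, -0.608, 0.002]
ft_force: [10.0, -18.7, -5.6]
grip_width: 0.001
gripper_force: 9.9
```

The force is 21 N and the jaw no longer moves, so it's on the end stop. I'll back off and lift.

>>> carry_out:
  plan:
    - {"fingers": 1,"dp": [0.05,0,0],"turn": [0,0,0]}
    - {"fingers": 1,"dp": [0.12,0,0],"turn": [0,0,0]}
    - {"fingers": 1,"dp": [0.12,0,-0.1],"turn": [0,0,0]}
    - {"fingers": 1,"dp": [0.12,0,-0.3],"turn": [0,0,0]}
    - {"fingers": 1,"dp": [0.12,0,-0.5],"turn": [0,0,0]}
    - {"fingers": 1,"dp": [-0.1,0,-0.7],"turn": [0,0,0]}
    - {"fingers": 1,"dp": [-0.3,0,-0.7],"turn": [0,0,0]}
    - {"fingers": 1,"dp": [-0.3,0,-0.7],"turn": [0,0,0]}

```text
clock: 7.05
tcp_pos: [0.431, 0.1178, 0.2349]
tcp_rot: [-0.003, 0.795, -0.607, -0.0]
ft_force: [-0.1, -0.3, -0.3]
grip_width: -0.001
gripper_force: 0.0
```

```bash
python3 - <<'E'
from h import *
go()
p=np.load("p.npy")
ims=[cv2.cvtColor(arm.camera(n),cv2.COLOR_RGB2BGR) for n in("side","wrist")]
a=cv2.resize(ims[0][130:310,180:370],(400,379));b=cv2.resize(ims[1],(400,300));b=cv2.copyMakeBorder(b,0,79,0,0,0)
cv2.imwrite("pics/m4.png",np.hstack([a,b]))
print(((proj(w(p,[(0,132,85),(0,16,95),(0,-92,110)]),arm.camera_params("side"))-[180,130])*400/190).round(0))
E
```

```text
clamp tip [  0.4 176.4 217.9] t 7.05 F [-0.1 -0.3 -0.3] grip -0.0006558359369252002
[[108. 142.]
 [201. 183.]
 [303. 224.]]
```

View pics/m4.png

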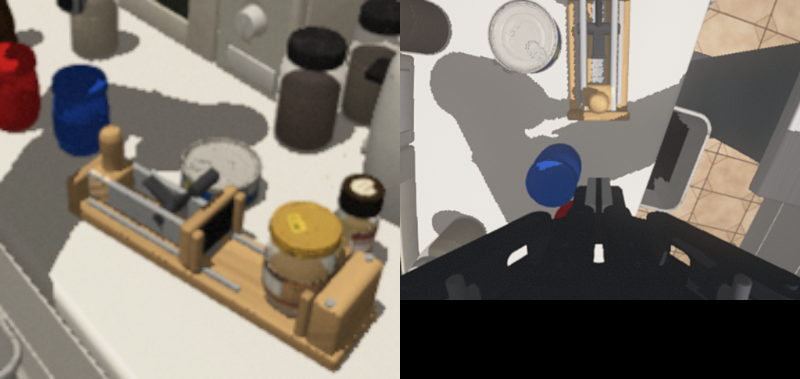

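The side view shows the jaw fully back with its knob at (110,145), where (108,142) was expected. The lever is still over toward the jar at (200,185), the jar is upright in its place at (303,225), and the arm is clear.

```bash
python3 -c "
from bench import arm
print(arm.finish_job())"
```

```text
the job is handed in; nothing more can be done
None
```

The pawl lever is flipped to its released side, the jaw is fully back against its end stop, and the honey jar stands upright and free in its place; the job was handed in about 7 s into the 40 s limit.

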